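# Seat the label loupe on its three-groove stand

### The job

The loupe used for reading small print on jars has come off its sprung stand: lift it and set it upright on the stand's head, turn it under light pressure until its three ball feet drop into the three grooves (the head was left at an unknown angle and is stiff, so stop turning when you feel the drop, never force it), press it gently home against the spring while it is seated, and let go. It must be left fully down, level and unable to rock, with the jars and the tin nearby left where they are.

Things in the scene. Friction and masses are not known exactly. Their poses are not given: they have to be found in the camera images.
- loupe: Round loupe: blue upright barrel 56 mm across with aluminium bands and a domed glass lens, 45 mm tall to the top of the glass, about 0.15 kg; starts loose, upright on the worktop. Origin: on the axis at the underside of its feet; z up. Three 8 mm steel ball feet on a circle of 22 mm radius, the first along its own +x, the others 120 degrees apart. White marks stand over the feet.
- loupe_grip (a point): Point on the loupe's axis 34 mm above the underside of its feet, a good height to grip the smooth barrel (56 mm) across its diameter, at any yaw; the barrel runs from 7 to 41 mm above the feet. Axes as the loupe's.
- stand: Stand, fixed to the worktop: grey base 92 mm across, post, sprung carriage, and a swivel head 56 mm across with three radial brass vee grooves 120 degrees apart, 9 mm wide, 7 mm deep. Origin: on the axis at the worktop; a black line on the base lies along its -x. The head is turned by an unmeasured angle within 0.9 rad either way from first groove along the stand's +x; too stiff to turn.
- seat (a point): On the stand's axis, level with the flat lands of the head between the grooves, 81 mm above the worktop at rest; axes as the stand's. Sinks with the carriage: 10 mm travel, about 2 N preload plus 1 N per mm, hard stop at about 12 N. Feet in the grooves: loupe's origin 3.6 mm below this point; feet on the lands: level with it. The feet start to fall in within about 0.15 rad of the grooves.
- spice_b: Spice jar with dark cap, 41 mm across, 105 mm tall, loose bystander. Origin: centre of its underside.
- honey_jar: Honey jar with red lid, 58x62 mm, 86 mm tall, loose bystander. Origin: centre of its underside.
- soup_tin: Green soup tin, 75 mm across, 58 mm tall, loose bystander. Origin: centre of its underside.
Mind the look-alikes: they are no part of the job. Leave any turquoise look-alike of the stand alone.

How it is judged:
On the way, in this order (a step that is already met when the one before it is completed fails the run):
1. the loupe is lifted and brought over the stand (z of loupe in the frame of seat above 0 m and horizontal distance between loupe and seat below 0.02 m), for 0.1 s.
2. the loupe is pressed home with more than 4 N, all three feet down in the grooves (z of loupe in the frame of seat below -0.0026 m and horizontal distance between loupe and seat below 0.0015 m and angle between loupe's own z axis and vertical below 0.03 rad and contact force between loupe and stand above 4 N), for 0.2 s.
At the end, for the whole second after the job is handed in: The loupe stands on the stand's head, released and at rest, its origin at least 2.6 mm below the lands (all three feet in the grooves), within 1.5 mm of the head's axis and level within 0.03 rad (z of loupe in the frame of seat below -0.0026 m and horizontal distance between loupe and seat below 0.0015 m and angle between loupe's own z axis and vertical below 0.03 rad and contact force between loupe and stand above 0.5 N and contact force between loupe and the fingers below 0.05 N and linear speed of loupe below 0.01 m/s and angular speed of loupe below 0.05 rad/s); the robot touches nothing.
It fails at once if the loupe is forced: more than 25 N between loupe and stand (contact force between loupe and stand above 25 N).
It fails at once if the loupe is tipped over (angle between loupe's own z axis and vertical above 0.7 rad).
It fails at once if the spice jar is shifted by more than 25 mm or tipped (distance of spice_b from where it was at the start of the episode above 0.025 m or angle between spice_b's own z axis and vertical above 0.3 rad).
It fails at once if the honey jar is shifted by more than 25 mm or tipped (distance of honey_jar from where it was at the start of the episode above 0.025 m or angle between honey_jar's own z axis and vertical above 0.3 rad).
It fails at once if the soup tin is shifted by more than 25 mm or tipped (distance of soup_tin from where it was at the start of the episode above 0.025 m or angle between soup_tin's own z axis and vertical above 0.3 rad).
It also fails if it takes over 72 s, if anything falls off the work surface, if the arm or the gripper's body presses on something with over 40 N, if the wrist force passes 120 N, or if a joint passes its speed limit or range.

### The arm

A 7-joint arm with a two-finger parallel gripper is mounted at the origin on a cart in front of the work surface, level with it; the furniture and walls round the work are solid. World frame = base frame: x ahead of the robot, y to its left, z up, the work surface at z = 0. Lengths are in m, angles in rad, forces in N, time in s.
With the tool pointing down it reaches from about 0.4 to 0.85 m from the base axis. Payload 4.4 kg.
Tool frame: the origin (TCP) lies on the centre line of the jaws, within the pads' length; the fingertips stand 25 mm ahead of it and the grasp point (between the pads) lies 6 mm ahead of it; z points along the fingers, y is the line along which they close (so a half turn about z gives the same grasp; the last joint's range is limited). The gripper opens to 94 mm and grips with 3 to 60 N. Pads are 16 mm wide; open, the fingers measure 119 mm over their backs; the gripper's body (75 mm by 177 mm) begins 78 mm behind the grasp point.
Start: joints at [-1.245, 0.628, 0.038, 1.517, -0.027, 0.996, -0.02], TCP at [0.248, 0.601, 0.23] pointing down, gripper open.
Joint ranges: [-3.06, 3.06], [-0.37, 2.12], [-1.25, 1.32], [0.18, 2.47], [-1.1, 4.24], [0.23, 1.98], [-2.94, 2.94]. Speed limits (rad/s): [2.57, 2.57, 3.14, 3.14, 3.14, 3.14, 3.14].

### API

Orientations are given as [roll, pitch, yaw] about the fixed x, y, z axes, in that order (R = Rz(yaw) Ry(pitch) Rx(roll)).
In Python, from plant import arm, snapshot, job_done gives the robot as it stands.
- The arm moves only by the shell command python3 -m crank 'ROWS'. ROWS is JSON, a list of rows, each a list of 5 numbers: the shift along the tool's x, y, z in units of 30 mm (1.0 is 30 mm), then the turn about the tool's z in units of 5 degrees (1.0 is 5 degrees), then the finger opening in mm, from 0 to 94. In form: [[tx, ty, tz, spin, hand], ...]. A call has 1 to 20 rows; each row shifts and turns the commanded pose from where the row before left it, along the tool's axes as they then stand; what a row does not reach is not made up. A row lasts 1/10 s, in which the tool goes at most 50 mm and 8.59 degrees, less where a joint would pass 70% of its speed; a pose out of reach is approached as far as the arm can. A call is refused whole if a number of a shift passes 1 or a number of a turn 1, either way. A call with a gripper value outside its range is refused whole. The fingers move at their own pace and stop on an object; the grip force is fixed at half the most. Time passes only in rows, so rows that do not move let the fingers close. It gives the time, the measured TCP pose, the force, the opening and the grip force at its end, in the units of the state.
- arm.state(): the state, without advancing time (a new reading comes with each control period).
- snapshot(name): name is "side" or "top"; returns a dict with "pixels" (480x640x3 uint8, red, green, blue), "depth" (480x640 float32, m along the optical axis (not along the pixel's ray), 0 where there is no reading), "K" (3x3 intrinsics, pixels), "k1" (the pictures are not rectified: a ray, as slopes to the right and down, at radius r is drawn at 1 + k1 r^2 times it, then the intrinsics apply), "rvec" (rotation vector, rad) and "tvec" (3), from world to camera coordinates, as OpenCV has them. Camera axes: x right, y down, z forward; pixel columns grow to the right and rows downward; lengths in m; the calibration is good to about 2 mm. A picture is of the moment at which its call begins.
- job_done(): hands the job in; it is judged then, once.
The state is a dict: "clock": time; "qpos": joint angles; "dq": joint speeds; "joint_torque": joint torques, N m; "tcp_pos": TCP position; "ee_rot": TCP orientation; "force": force on the tool from outside, world axes, zero at the start; "torque": the same for the moment, N m; "opening": finger opening in m; "grasp_force": force on a finger pad.
Only numpy, scipy, OpenCV 4.12 (cv2) and the standard library are available. Lean on these libraries where they do the work, as an engineer would, in place of code of your own. Each camera call takes 0.05 s, during which the arm holds its last target. There are 200 camera calls.

## Working session

There is one attempt and no reset: what is moved stays moved. The work goes in short steps, Python scripts to look and compute and a shell command to move; the robot and the scene stay as the last step left them, time stands still between calls to the robot, and variables do not carry over. Pictures are saved under pics/ and viewed, at most 10 in all, crops included, and the job is handed in when it is done.

```bash
ls; mkdir -p pics
cat > h.py <<'E'
import numpy as np, cv2, pickle
from plant import arm, snapshot, job_done
def snap(n,f):
    s=snapshot(n); pickle.dump(s,open(f'pics/{f}.pkl','wb')); cv2.imwrite(f'pics/{f}.png',s['pixels'][:,:,::-1]); return s
def load(f): return pickle.load(open(f'pics/{f}.pkl','rb'))
def ray(s,u,v):
    K=np.array(s['K']); d=np.array([s['k1'],0,0,0,0],float)
    p=cv2.undistortPoints(np.array([[[u,v]]],float),K,d)[0,0]
    R=cv2.Rodrigues(np.array(s['rvec'],float))[0]; t=np.array(s['tvec'],float).ravel()
    return -R.T@t, R.T@np.array([p[0],p[1],1.0])
def atz(s,u,v,z):
    o,d=ray(s,u,v); return o+d*(z-o[2])/d[2]
def atdepth(s,u,v):
    o,d=ray(s,u,v); return o+d*s['depth'][int(v),int(u)]
def tri(s1,p1,s2,p2):
    o1,d1=ray(s1,*p1);o2,d2=ray(s2,*p2)
    t=np.linalg.lstsq(np.stack([d1,-d2],1),o2-o1,rcond=None)[0]
    a,b=o1+d1*t[0],o2+d2*t[1]; return (a+b)/2,np.linalg.norm(a-b)
E
python3 - <<'E'
from h import *
for n in('top','side'):
    s=snap(n,n+'0'); print(n,s['K'],s['k1'],ray(s,320,240))
print(arm.state())
E
```

```text
pics
top [[594.47985893   0.         311.04105278]
 [  0.         594.47985893 239.15333006]
 [  0.           0.           1.        ]] -0.08211785606852946 (array([ 0.38687189, -0.09839769,  1.06465313]), array([ 0.22022594, -0.02064911, -0.97534778]))
side [[468.58076603   0.         323.52798901]
 [  0.         468.58076603 243.49657464]
 [  0.           0.           1.        ]] -0.11422505739260204 (array([0.37203721, 0.61561787, 0.45418964]), array([ 0.30317353, -0.85200094, -0.42695736]))
{'clock': 0.1, 'qpos': array([-1.24481637,  0.62918706,  0.03841886,  1.51826363, -0.02699395,
        0.99633103, -0.01998155]), 'dq': array([-0.00079161, -0.00253048, -0.00027033, -0.00248612, -0.0010927 ,
        0.00176674, -0.00065187]), 'joint_torque': array([ 3.05269808e-03, -5.50784540e+01,  1.14763688e+00, -1.87113243e+01,
       -5.22194069e-02,  1.92943553e-02,  3.74603098e-05]), 'tcp_pos': array([0.24793603, 0.60024618, 0.22969014]), 'ee_rot': array([-3.13992055e+00,  3.20725720e-06,  2.74985549e+00]), 'force': array([ 0.14511606,  0.69939633, -1.46822916]), 'torque': array([-0.02890146, -0.00808333, -0.00063401]), 'grasp_force': 0.0, 'opening': 0.0939036460304292}
```

View pics/top0.png

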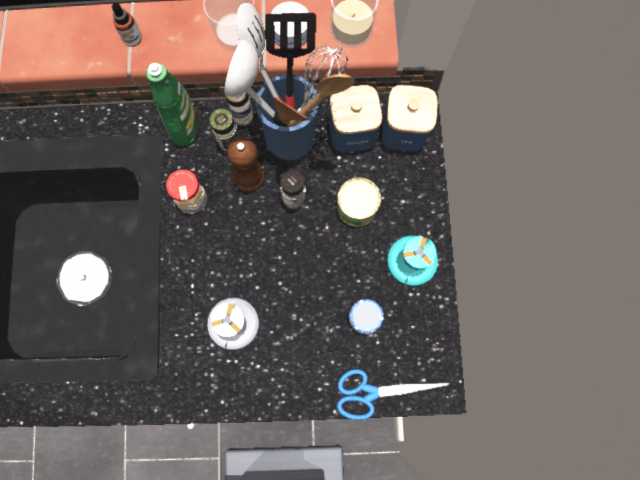

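View pics/side0.png

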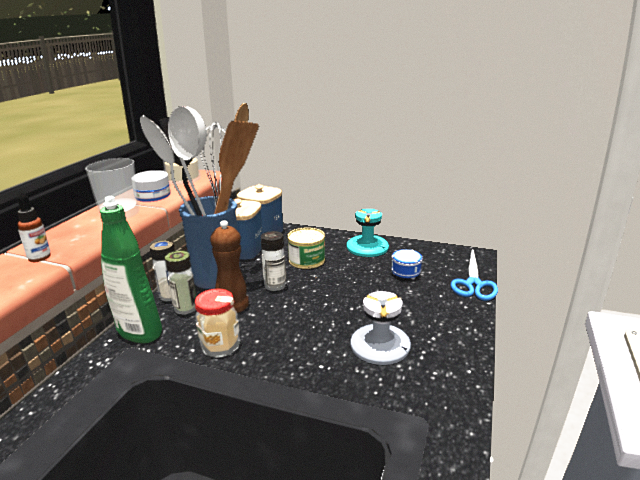

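The top view shows the grey stand at about (230,322), the loupe at (366,316) and the turquoise look-alike at (415,258). The side view shows the stand head at about (382,303) and the loupe at (407,263). Next I'll enlarge these.

Run:
```python
from h import *
t=load('top0')['pixels'];s=load('side0')['pixels']
def c(im,u,v,k=8):
    w,h=400//k//2,300//k//2
    return cv2.resize(im[v-h:v+h,u-w:u+w],(400,300),interpolation=cv2.INTER_CUBIC)
def c5(im,u,v): return cv2.resize(im[v-30:v+30,u-40:u+40],(400,300),interpolation=cv2.INTER_CUBIC)
m=np.vstack([np.hstack([c5(t,230,322),c5(t,366,316)]),np.hstack([c5(s,382,325),c5(s,407,264)])])
cv2.imwrite('pics/m0.png',m[:,:,::-1])
```

```text
(no output)
```

View pics/m0.png

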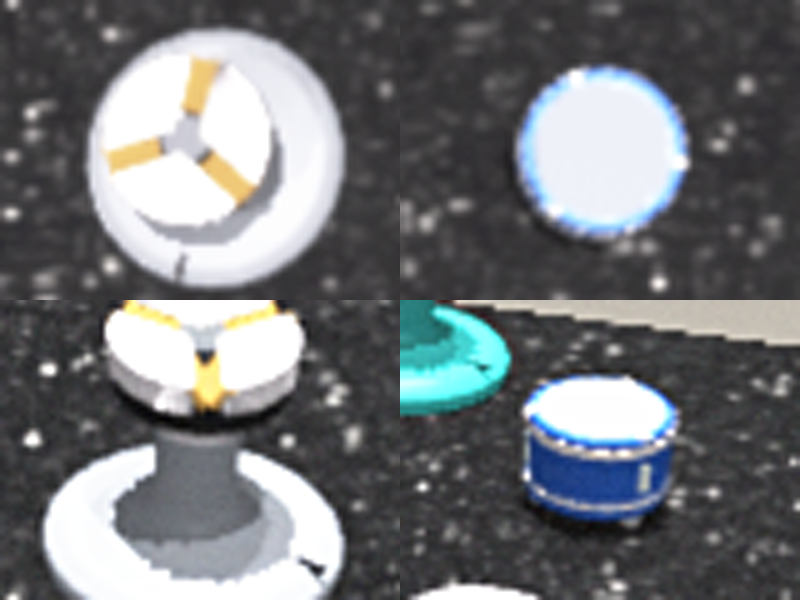

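```bash
cat > m.py <<'E'
from h import *
t=load('top0');s=load('side0')
T=lambda x,y,o:(o[0]+x/5-.4,o[1]+y/5-.4)
ST,LT,SS,LS=(190,292),(326,286),(342,295),(367,234)
hc=T(187,139,ST);lc=T(202,152,LT)
print('head tri',tri(t,hc,s,T(205,35,SS)),'z81',atz(t,*hc,.081))
bc=atz(t,*T(216,157,ST),.008);bl=atz(t,*T(181,267,ST),.006);print('base',bc,'line',bl, 'yaw stand',np.arctan2(*(bc-bl)[[1,0]]))
H=atz(t,*hc,.081)
for p in((204,60),(107,160),(243,197)):
    g=atz(t,*T(*p,ST),.081)-H;print('groove',np.degrees(np.arctan2(g[1],g[0])),np.hypot(*g[:2]))
print('loupe tri',tri(t,lc,s,T(202,113,LS)),'z41',atz(t,*lc,.041))
L=atz(t,*lc,.041)
for p in((177,75),(280,160),(152,210)):
    g=atz(t,*T(*p,LT),.041)-L;print('mark',np.degrees(np.arctan2(g[1],g[0])),np.hypot(*g[:2]))
# depth based centroids
def cloud(s,u0,u1,v0,v1):
    P=np.array([atdepth(s,u,v) for v in range(v0,v1) for u in range(u0,u1)]);return P
P=cloud(t,205,260,295,350); q=P[(P[:,2]>.07)&(P[:,2]<.095)];print('head cloud',q[:,:2].min(0),q[:,:2].max(0),q[:,:2].mean(0),np.median(q[:,2]))
P=cloud(t,345,390,295,340); q=P[(P[:,2]>.03)&(P[:,2]<.06)];print('loupe cloud',q[:,:2].min(0),q[:,:2].max(0),q[:,:2].mean(0),np.median(q[:,2]))
for n,u,v in(('spice',291,182),('honey',183,185),('tin',359,195),('turq',417,252)):print(n,atdepth(t,u,v))
E
python3 m.py
```

```text
head tri (array([0.48064147, 0.03980258, 0.07935431]), np.float64(0.0006514513804286109)) z81 [0.48016043 0.03952925 0.081     ]
base [0.48037433 0.03950528 0.008     ] line [0.44225932 0.05252864 0.006     ] yaw stand -0.32924890013540087
groove -12.681454817350586 0.026651943893093614
groove 102.8539537954567 0.027238801230545596
groove -137.01506390880567 0.02688175515800766
loupe tri (array([ 0.48188942, -0.19399636,  0.03917468]), np.float64(0.0008288243777109378)) z41 [ 0.48130666 -0.19386133  0.041     ]
mark 14.985657786269657 0.027808829860454656
mark -98.04617450090508 0.026939450323780235
mark 136.4831126013595 0.02642904265457571
head cloud [0.45302954 0.01164946] [0.50910433 0.06828682] [0.48062092 0.03959917] 0.08002723551610785
loupe cloud [ 0.45460548 -0.22216977] [ 0.50971729 -0.16618375] [ 0.48159399 -0.19332545] 0.0419816220512752
spice [ 0.70647644 -0.07353335  0.10363581]
honey [0.7144689  0.11449294 0.08497873]
tin [ 0.6938385  -0.19202875  0.05581707]
turq [ 0.58278923 -0.28306832  0.0780012 ]
```

The measurements agree with the given sizes:

| Item | Position (m) | Height (m) | Angle |
|---|---|---|---|
| Head | (0.4805, 0.0396) | 0.08 | grooves at about -15.6° |
| Loupe | (0.4815, -0.1936) | 0.041 | marks at about +17.8° |

The loupe therefore has to turn about -33°, which is roughly +6.6 spin units.

```bash
python3 -m crank '[[0,0.5,0,1,94],[0,0.5,0,1,94],[0,0,0,1,94],[0,0,0,1,94],[0,0,0,1,94],[0,0,0,1,94],[0,0,0,1,94],[0,0,0,1,94],[0,0,0,1,94],[0,0,0,1,94],[0,0,0,1,94],[0,0,0,1,94],[-0.5,0.8,0,0,94],[-1,0.8,0,0,94],[-1,0.8,0,0,94],[-1,0.5,0,0,94],[-1,0,0,0,94],[-1,0,0,0,94]]'
python3 -m crank '[[-1,0,0,0,94],[-1,0,0,0,94],[-1,0,0,0,94],[-1,0,0,0,94],[-1,0,0,0,94],[-1,0,0,0,94],[-1,0,0,0,94],[-1,0,0,0,94],[-1,0,0,0,94],[-1,0,0,0,94],[-1,0,0,0,94],[-1,0,0,0,94],[-1,0,0,0,94],[-1,0,0,0,94],[-1,0,0,0,94],[-1,0,0,0,94],[-1,0,0,0,94],[-1,0,0,0,94],[-0.5,0,0,0,94],[0,0,0,0,94]]'
cat > d.py <<'E'
import sys
from h import *
x=arm.state();R=cv2.Rodrigues(np.zeros(3))[0]
r,p,y=x['ee_rot'];g=np.array(eval(sys.argv[1]))
from scipy.spatial.transform import Rotation as Ro
Rm=Ro.from_euler('xyz',[r,p,y]).as_matrix()
print('tcp',x['tcp_pos'],'rpy',x['ee_rot'],'units',Rm.T@(g-x['tcp_pos'])/.03,'j',x['qpos'].round(2),'F',x['force'].round(2),'T',x['torque'].round(3),x['clock'],x['opening'],x['grasp_force'])
E
python3 d.py '[0.4815,-0.1936,0.040]'
```

```text
clock: 1.9
tcp_pos: [0.3693, 0.4741, 0.2299]
ee_rot: [-3.141, 0.001, 1.702]
force: [1.3, 0.1, 0.1]
opening: 0.094
grasp_force: 0.0
clock: 3.9
tcp_pos: [0.4416, -0.0766, 0.2304]
ee_rot: [-3.141, 0.001, 1.698]
force: [-0.2, 1.2, -0.1]
opening: 0.0935
grasp_force: 0.0
tcp [ 0.44158675 -0.07664565  0.23039427] rpy [-3.14145242e+00  1.00155353e-03  1.69822522e+00] units [-4.02958892  0.82510944  6.35039898] j [-0.19  0.37  0.4   2.06 -0.2   0.75  0.46] F [-0.21  1.19 -0.14] T [-0.085  0.1    0.043] 3.9 0.09348287033328137 0.0
```

```bash
python3 -m crank '[[-1,0.4,0,0,94],[-1,0.42,0,0,94],[-1,0,0,0,94],[-1,0,1,0,94],[0,0,1,0,94],[0,0,1,0,94],[0,0,0.7,0,94],[0,0,0,0,94],[0,0,0,0,94],[0,0,0,0,94]]'
python3 d.py '[0.4815,-0.1936,0.040]'
```

```text
clock: 4.9
tcp_pos: [0.4828, -0.1898, 0.1206]
ee_rot: [3.14, 0.001, 1.703]
force: [0.8, 0.5, 0.4]
opening: 0.0943
grasp_force: 0.0
tcp [ 0.48276154 -0.1898317   0.12057578] rpy [3.13980286e+00 6.74670715e-04 1.70337667e+00] units [-0.11713678 -0.06309401  2.6858302 ] j [ 0.12  0.62  0.3   1.99 -0.33  0.57  0.78] F [0.77 0.46 0.37] T [-0.052  0.062  0.091] 4.9 0.09425607715248766 0.0
```

```bash
python3 -m crank '[[-0.12,-0.05,0.6,0,94],[0,0,0.7,0,94],[0,0,0.6,0,94],[0,0,0.5,0,94],[0,0,0.27,0,94],[0,0,0,0,94],[0,0,0,0,94]]'
python3 d.py '[0.4815,-0.1936,0.040]'
python3 - <<'E'
from h import *
t=snap('top','t1');s=snap('side','s1')
f=lambda im,u,v:cv2.resize(im['pixels'][v-45:v+45,u-60:u+60],(400,300),interpolation=cv2.INTER_CUBIC)
cv2.imwrite('pics/m1.png',np.hstack([f(t,366,316),f(s,407,255)])[:,:,::-1])
E
```

```text
clock: 5.6
tcp_pos: [0.4814, -0.194, 0.0402]
ee_rot: [3.14, 0.001, 1.703]
force: [0.6, -0.6, 0.0]
opening: 0.0938
grasp_force: 0.0
tcp [ 0.48140128 -0.19404368  0.04017185] rpy [3.14046196e+00 6.07753674e-04 1.70263364e+00] units [0.01423175 0.00519993 0.00572547] j [ 0.19  0.76  0.21  2.03 -0.39  0.39  0.84] F [ 0.62 -0.64  0.04] T [-0.043  0.044  0.019] 5.6 0.09376074821045886 0.0
```

View pics/m1.png

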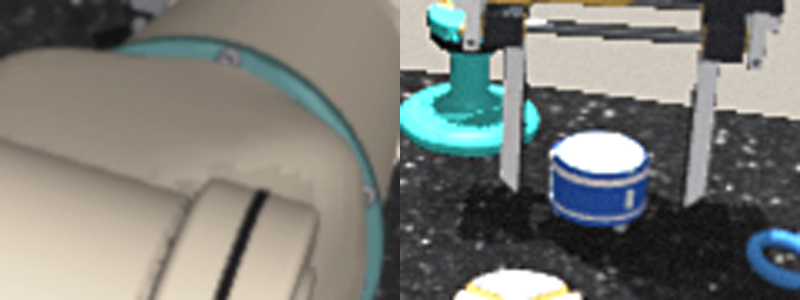

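The side crop shows the fingers straddling the barrel, one at x≈510 and one at x≈695, with the loupe centred at about 600. Close and lift.

```bash
python3 -m crank '[[0,0,0,0,70],[0,0,0,0,54],[0,0,0,0,50],[0,0,0,0,50],[0,0,0,0,50],[0,0,0,0,50],[0,0,0,0,50],[0,0,0,0,50],[0,0,-0.3,0,50],[0,0,-0.7,0,50],[0,0,-1,0,50],[0,0,-1,0,50],[0,0,-1,0,50],[0,0,0,0,50],[0,0,0,0,50]]'
python3 d.py '[0.4805,0.0396,0.145]'
```

```text
clock: 7.2
tcp_pos: [0.4805, -0.1936, 0.1597]
ee_rot: [3.141, -0.0, 1.703]
force: [0.1, -0.5, -0.7]
opening: 0.0554
grasp_force: 30.0
tcp [ 0.48045909 -0.19356252  0.15970609] rpy [ 3.14137099e+00 -2.30181288e-04  1.70278164e+00] units [7.7041944  1.02406809 0.49220348] j [ 0.1   0.56  0.34  1.96 -0.3   0.66  0.76] F [ 0.05 -0.5  -0.72] T [ 0.004  0.036 -0.034] 7.2 0.05538076900747687 29.9960795044899
```

```bash
python3 -m crank '[[0.5,0.2,0,0,50],[1,0.2,0,0,50],[1,0.2,0,0,50],[1,0.2,0,0,50],[1,0.22,0,0,50],[1,0,0,0,50],[1,0,0,0,50],[0.8,0,0,0,50],[0.4,0,0,0,50],[0,0,0,0.7,50],[0,0,0,0.8,50],[0,0,0,0.8,50],[0,0,0,0.8,50],[0,0,0,0.7,50],[0,0,0,0.7,50],[0,0,0,0,50],[0,0,0,0,50],[0,0,0,0,50]]'
python3 d.py '[0.4805,0.0396,0.145]'
python3 - <<'E'
from h import *
t=snap('top','t2');s=snap('side','s2')
f=lambda im,u,v:cv2.resize(im['pixels'][v-45:v+45,u-60:u+60],(800,600),interpolation=cv2.INTER_CUBIC)
cv2.imwrite('pics/m2.png',f(s,382,280)[:,:,::-1])
E
```

```text
clock: 9.0
tcp_pos: [0.4806, 0.0388, 0.1591]
ee_rot: [-3.141, 0.0, 1.31]
force: [-0.0, -1.1, -0.9]
opening: 0.0558
grasp_force: 30.0
tcp [0.48057158 0.03880408 0.15906875] rpy [-3.14098389e+00  4.09913492e-04  1.31042444e+00] units [ 0.02521449 -0.00885018  0.46895347] j [-0.48  0.55  0.49  2.06 -0.43  0.64  0.05] F [-0.02 -1.07 -0.95] T [-0.08   0.079  0.013] 9.0 0.05575869425148919 29.99617964029312
```

View pics/m2.png

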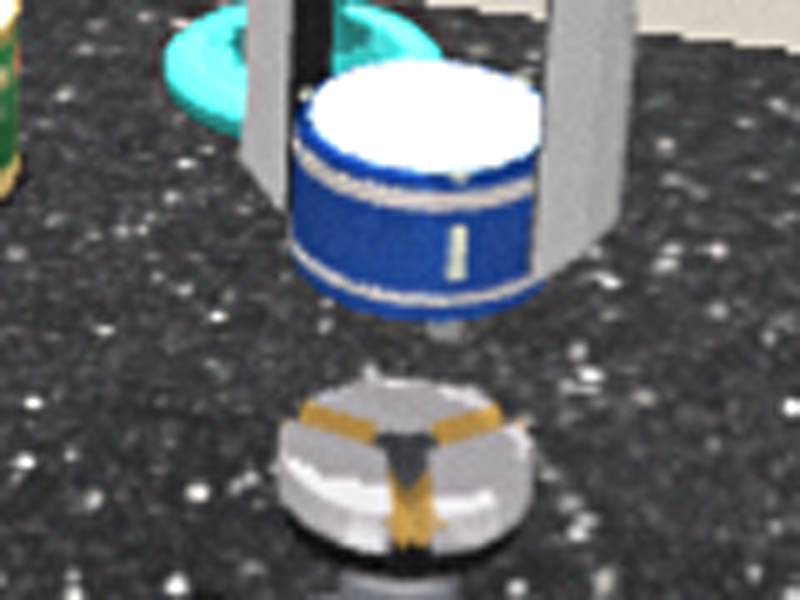

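The side view shows the loupe held upright above the head. The front foot mark is at full-image pixel (390.5, 273.0), right of the front groove at (383.8, 312). I'll work out both angles by ray-cylinder intersection.

Run:
```python
from h import *
s=load('s2')
f=lambda x,y:(322+x/6.667-.4,235+y/6.667-.4)
def cyl(u,v,c,r):
    o,d=ray(s,u,v);a=d[:2]@d[:2];e=o[:2]-c;b=e@d[:2];k=(-b-np.sqrt(b*b-a*(e@e-r*r)))/a;P=o+k*d
    return P,np.degrees(np.arctan2(*(P[:2]-c)[::-1]))
c=np.array([.4805,.0394])
for p in((457,253),(457,228),(457,280)):print('mark',cyl(*f(*p),c,.028))
print('groove edge',cyl(*f(411,520),c,.028))
# groove directions from lands plane z=.0805 center + three outer ends
for p in((411,478),(322,412),(482,416),(405,443)):
    P=atz(s,*f(*p),.081);print('pt',P,np.degrees(np.arctan2(*(P[:2]-c)[::-1])),np.hypot(*(P[:2]-c)))
# lens-top ellipse: edges at top rim z
for z in(.160,):
    for p in((292,150),(425,115)):print(atz(s,*f(*p),z))
```

```text
mark (array([0.46814311, 0.06452583, 0.14355958]), np.float64(116.18796339890991))
mark (array([0.46842572, 0.06466285, 0.14937042]), np.float64(115.54528900507758))
mark (array([0.46783453, 0.0643717 , 0.13722589]), np.float64(116.89379945772168))
groove edge (array([0.47408021, 0.06665411, 0.07875121]), np.float64(103.25458984445538))
pt [0.47692311 0.0542053  0.081     ] 103.582122961636 0.015231247946396843
pt [0.50159554 0.03405458 0.081     ] -14.218956383673605 0.021762243373162144
pt [0.46719467 0.02495692 0.081     ] -132.65204455886013 0.019637575987046567
pt [0.4811705 0.0409647 0.081    ] 66.8039845234584 0.0017023052311033314
[0.50391723 0.06146149 0.16      ]
[0.48130804 0.03762352 0.16      ]
```

```bash
python3 -m crank '[[0,0,0.3,0,50],[0,0,0.4,0,50],[0,0,0.3,0,50],[0,0,0.15,0,50],[0,0,0.05,0,50],[0,0,0,0,50],[0,0,0,0,50],[0,0,0,0,50]]'
python3 d.py '[0.4805,0.0396,0.118]'
python3 -m crank '[[0,0,0.05,0,50],[0,0,0.05,0,50],[0,0,0.05,0,50],[0,0,0,0,50],[0,0,0,0,50],[0,0,0,0,50]]'
python3 d.py '[0.4805,0.0396,0.118]'
```

```text
clock: 9.9
tcp_pos: [0.4811, 0.0392, 0.1237]
ee_rot: [3.141, -0.0, 1.31]
force: [0.1, 0.3, -1.8]
opening: 0.0555
grasp_force: 30.0
tcp [0.48108824 0.03916925 0.12366551] rpy [ 3.14092693e+00 -3.20442715e-04  1.30988293e+00] units [ 0.00875374 -0.02277409  0.18883815] j [-0.44  0.6   0.44  2.09 -0.48  0.55  0.09] F [ 0.05  0.32 -1.82] T [-0.06   0.146 -0.002] 9.9 0.05552835347930432 29.996253848075867
clock: 10.5
tcp_pos: [0.481, 0.0392, 0.119]
ee_rot: [3.141, -0.0, 1.31]
force: [-0.4, -0.3, 2.2]
opening: 0.0554
grasp_force: 30.0
tcp [0.48096261 0.03921186 0.1190116 ] rpy [ 3.14131365e+00 -2.78145492e-04  1.30988936e+00] units [ 0.00851311 -0.01824528  0.0337173 ] j [-0.43  0.61  0.43  2.09 -0.49  0.54  0.1 ] F [-0.36 -0.29  2.19] T [ 0.072  0.138 -0.001] 10.5 0.05538910610367541 29.99882608652115
```

Contact: about 3.5 N above the hanging baseline. Press a bit more, then turn slowly.

```bash
python3 -m crank '[[0,0,0.04,0,50],[0,0,0.03,0,50],[0,0,0,0,50],[0,0,0,0,50]]'; python3 d.py '[0.4805,0.0396,0.118]'
for i in 1; do python3 -m crank '[[0,0,0,0.15,50],[0,0,0,0.15,50],[0,0,0,0.2,50],[0,0,0,0.2,50],[0,0,0,0,50],[0,0,0,0,50]]'; done; python3 d.py '[0.4805,0.0396,0.118]'
python3 -m crank '[[0,0,0,0.2,50],[0,0,0,0.2,50],[0,0,0,0,50],[0,0,0,0,50]]'; python3 d.py '[0.4805,0.0396,0.118]'
```

```text
clock: 10.9
tcp_pos: [0.4809, 0.0392, 0.1169]
ee_rot: [3.141, -0.0, 1.31]
force: [0.2, 1.3, 4.1]
opening: 0.0558
grasp_force: 30.0
tcp [0.48094123 0.0392088  0.11686075] rpy [ 3.14136989e+00 -2.25041590e-04  1.30986969e+00] units [ 0.00881297 -0.01756537 -0.0379768 ] j [-0.43  0.61  0.43  2.09 -0.49  0.53  0.1 ] F [0.21 1.29 4.08] T [0.126 0.18  0.003] 10.9 0.055782312076948434 29.99985784292221
clock: 11.5
tcp_pos: [0.4816, 0.0388, 0.1169]
ee_rot: [3.14, 0.0, 1.249]
force: [2.9, -1.2, 3.4]
opening: 0.0556
grasp_force: 30.0
tcp [0.4816076  0.0387833  0.11691061] rpy [3.13988442e+00 9.16982994e-05 1.24864539e+00] units [ 0.01413024 -0.04357767 -0.03638875] j [-0.44  0.62  0.44  2.09 -0.51  0.54  0.06] F [ 2.91 -1.22  3.39] T [-0.446 -0.504 -0.036] 11.5 0.05560600535368851 30.001232028007507
clock: 11.9
tcp_pos: [0.4807, 0.0392, 0.1167]
ee_rot: [-3.141, 0.0, 1.214]
force: [1.8, -1.2, 3.5]
opening: 0.0555
grasp_force: 30.0
tcp [0.48067937 0.03917234 0.11670051] rpy [-3.14132276e+00  3.43199487e-05  1.21361302e+00] units [ 0.01126373 -0.01059767 -0.04331381] j [-0.45  0.62  0.45  2.09 -0.52  0.54  0.03] F [ 1.84 -1.21  3.52] T [-0.235 -0.325 -0.05 ] 11.9 0.05547234141803596 30.00054180622101
```

```bash
python3 -m crank '[[0,0,0,0.2,50],[0,0,0,0.2,50],[0,0,0,0,50],[0,0,0,0,50]]'; python3 d.py '[0.4805,0.0396,0.118]'
```

```text
clock: 12.3
tcp_pos: [0.4805, 0.0393, 0.1166]
ee_rot: [-3.141, 0.0, 1.179]
force: [1.1, -0.5, 2.9]
opening: 0.0558
grasp_force: 30.0
tcp [0.48045134 0.03929969 0.11664846] rpy [-3.14084861e+00  1.05702505e-04  1.17905578e+00] units [ 0.00986649 -0.00235624 -0.04505051] j [-0.45  0.62  0.46  2.09 -0.53  0.54  0.01] F [ 1.14 -0.46  2.89] T [-0.156 -0.109 -0.03 ] 12.3 0.055753045823099034 29.999476075172424
```

```bash
python3 -m crank '[[0,0,0,0.2,50],[0,0,0,0.2,50],[0,0,0,0,50],[0,0,0,0,50]]'; python3 d.py '[0.4805,0.0396,0.118]'
```

```text
clock: 12.7
tcp_pos: [0.4806, 0.0397, 0.1167]
ee_rot: [-3.141, -0.0, 1.145]
force: [0.2, 1.5, 1.8]
opening: 0.0557
grasp_force: 30.0
tcp [0.48062045 0.03965517 0.11668193] rpy [-3.14094666e+00 -2.96126973e-04  1.14460090e+00] units [-0.00332129 -0.00292408 -0.0439349 ] j [-0.46  0.62  0.47  2.09 -0.54  0.55 -0.02] F [0.2  1.55 1.82] T [ 0.336 -0.152  0.041] 12.7 0.05573072655185003 30.00137597322464
```

The force is falling, so the feet are entering the grooves. Continue in small steps and watch for the minimum.

```bash
python3 -m crank '[[0,0,0,0.2,50],[0,0,0,0,50],[0,0,0,0,50]]'; python3 d.py '[0.4805,0.0396,0.118]'
```

```text
clock: 13.0
tcp_pos: [0.4807, 0.0397, 0.1167]
ee_rot: [-3.141, -0.0, 1.127]
force: [0.8, 3.0, 2.6]
opening: 0.056
grasp_force: 30.0
tcp [0.48066022 0.03974251 0.11670907] rpy [-3.14090163e+00 -4.67411128e-04  1.12718099e+00] units [-0.00656277 -0.00281453 -0.0430321 ] j [-0.46  0.63  0.48  2.09 -0.55  0.55 -0.03] F [0.8  2.96 2.64] T [ 0.783 -0.154  0.048] 13.0 0.05603332790955839 30.001116693019867
```

```bash
python3 -m crank '[[0,0,0,0.2,50],[0,0,0,0,50],[0,0,0,0,50]]'; python3 d.py '[0.4805,0.0396,0.118]'
```

```text
clock: 13.3
tcp_pos: [0.4807, 0.0398, 0.1167]
ee_rot: [-3.141, -0.001, 1.11]
force: [0.6, 5.4, 1.4]
opening: 0.0556
grasp_force: 30.0
tcp [0.48074143 0.0398193  0.11674249] rpy [-3.14099903e+00 -5.82783414e-04  1.10982725e+00] units [-0.01010216 -0.00398098 -0.04192046] j [-0.46  0.63  0.48  2.09 -0.55  0.55 -0.04] F [0.59 5.45 1.43] T [ 1.209 -0.254  0.13 ] 13.3 0.055602980558931064 30.000732243061066
```

The yaw moment and Fy are now rising, so the turn is resisted: it's in the grooves and slightly off-centre. I'll undo the last bit of turn and ease toward the side force.

```bash
python3 -m crank '[[0.015,-0.008,0,-0.15,50],[0.015,-0.008,0,-0.15,50],[0,0,0,0,50],[0,0,0,0,50]]'; python3 d.py '[0.4805,0.0396,0.118]'
```

```text
clock: 13.7
tcp_pos: [0.4807, 0.0397, 0.1168]
ee_rot: [3.141, 0.0, 1.135]
force: [-0.4, 2.7, 2.3]
opening: 0.0552
grasp_force: 30.0
tcp [0.48068917 0.03971087 0.11675182] rpy [3.14148277e+00 3.99724686e-04 1.13480561e+00] units [-0.00602945 -0.00415051 -0.04160396] j [-0.46  0.62  0.48  2.09 -0.54  0.55 -0.02] F [-0.42  2.68  2.25] T [ 0.519 -0.087  0.055] 13.7 0.05519277363530648 30.00091463327408
```

```bash
python3 -m crank '[[0.015,-0.008,0,0,50],[0.015,-0.008,0,0,50],[0,0,0,0,50],[0,0,0,0,50]]'; python3 d.py '[0.4805,0.0396,0.118]'
```

```text
clock: 14.1
tcp_pos: [0.4808, 0.0408, 0.1167]
ee_rot: [3.141, 0.0, 1.135]
force: [0.8, 0.2, 0.3]
opening: 0.0554
grasp_force: 30.0
tcp [0.48076998 0.04080138 0.11671714] rpy [3.14124765e+00 4.25835388e-04 1.13509349e+00] units [-0.04012099  0.0087574  -0.04274204] j [-0.46  0.63  0.48  2.09 -0.54  0.55 -0.03] F [0.77 0.2  0.28] T [ 0.096 -0.19   0.044] 14.1 0.05544449626899124 29.99990701675415
```

Side force is gone and Fz has dropped by about 3.8 N, which matches the 3.6 mm fall. Now press home by about 5 mm.

```bash
python3 -m crank '[[0,0,0.04,0,50],[0,0,0.04,0,50],[0,0,0.04,0,50],[0,0,0.04,0,50],[0,0,0,0,50],[0,0,0,0,50],[0,0,0,0,50],[0,0,0,0,50]]'; python3 d.py '[0.4805,0.0396,0.118]'
python3 - <<'E'
from h import *
s=snap('side','s3')
cv2.imwrite('pics/m3.png',cv2.resize(s['pixels'][250:340,322:442],(800,600),interpolation=cv2.INTER_CUBIC)[:,:,::-1])
E
```

```text
clock: 14.9
tcp_pos: [0.4809, 0.041, 0.1121]
ee_rot: [3.141, -0.0, 1.135]
force: [-0.4, 0.7, 5.4]
opening: 0.0555
grasp_force: 30.0
tcp [0.48091417 0.04104828 0.11212781] rpy [ 3.14115116e+00 -1.51834563e-04  1.13526770e+00] units [-0.0495641   0.00793656 -0.1957436 ] j [-0.46  0.63  0.47  2.09 -0.55  0.53 -0.02] F [-0.41  0.69  5.36] T [-0.046 -0.019  0.055] 14.9 0.05554933571762435 30.003769397735596
```

View pics/m3.png

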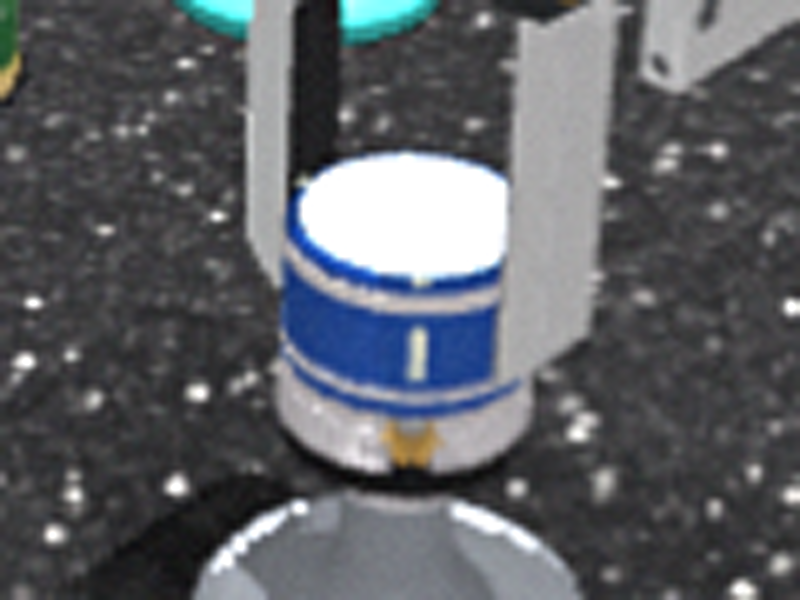

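The front mark at (418,355) now stands over the groove at (411,445). The barrel sits down on the head and looks level. Press slightly more, hold, ease off and release.

```bash
python3 -m crank '[[0,0,0.04,0,50],[0,0,0,0,50],[0,0,0,0,50],[0,0,0,0,50],[0,0,0,0,50]]'; python3 d.py '[0.4805,0.0396,0.118]'
python3 -m crank '[[0,0,-0.05,0,50],[0,0,-0.05,0,50],[0,0,-0.05,0,50],[0,0,-0.04,0,50],[0,0,0,0,50],[0,0,0,0,60],[0,0,0,0,70],[0,0,0,0,80],[0,0,0,0,94],[0,0,0,0,94],[0,0,0,0,94],[0,0,0,0,94]]'; python3 d.py '[0.4805,0.0396,0.118]'
python3 - <<'E'
from h import *
s=snap('side','s4')
cv2.imwrite('pics/m4.png',cv2.resize(s['pixels'][250:340,322:442],(800,600),interpolation=cv2.INTER_CUBIC)[:,:,::-1])
E
```

```text
clock: 15.45
tcp_pos: [0.481, 0.041, 0.111]
ee_rot: [3.141, -0.0, 1.135]
force: [1.2, 0.0, 6.1]
opening: 0.0556
grasp_force: 30.0
tcp [0.48097236 0.04104495 0.11101654] rpy [ 3.14104416e+00 -2.58217395e-04  1.13530515e+00] units [-0.05025151  0.00617047 -0.23279147] j [-0.46  0.63  0.47  2.1  -0.55  0.53 -0.02] F [1.2  0.   6.08] T [-0.028 -0.008  0.056] 15.45 0.05560947532264063 30.00440239906311
clock: 16.65
tcp_pos: [0.4806, 0.0412, 0.1164]
ee_rot: [-3.141, 0.0, 1.135]
force: [0.7, 1.2, 0.4]
opening: 0.094
grasp_force: 0.0
tcp [0.48064119 0.04116315 0.11641761] rpy [-3.14142228e+00  6.79455402e-05  1.13529267e+00] units [-0.04923031  0.01770528 -0.05274606] j [-0.46  0.63  0.48  2.09 -0.54  0.55 -0.03] F [0.73 1.23 0.36] T [-0.131  0.097 -0.002] 16.65 0.09400000070616195 0.0
```

View pics/m4.png

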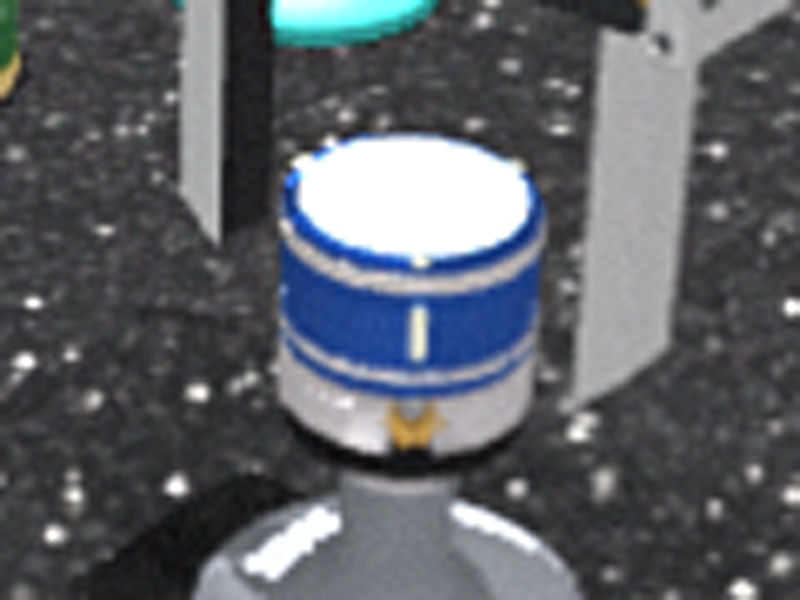

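Released: the loupe stands level with its foot mark over the groove and hasn't moved relative to it. Retract straight up and aside, then check from the top camera.

```bash
python3 -m crank '[[0,0,-0.3,0,94],[0,0,-0.6,0,94],[0,0,-1,0,94],[0,0,-1,0,94],[0,0,-1,0,94],[0,0,-0.6,0,94],[0.5,0,0,0,94],[1,0,0,0,94],[1,-0.3,0,0,94],[1,-0.5,0,0,94],[1,-0.5,0,0,94],[1,-0.5,0,0,94],[1,-0.5,0,0,94],[0.5,-0.5,0,0,94],[0,0,0,0,94],[0,0,0,0,94],[0,0,0,0,94]]'
python3 - <<'E'
from h import *
t=snap('top','t5');snap('side','s5')
P=np.array([atdepth(t,u,v) for v in range(290,350) for u in range(200,260)])
q=P[(P[:,2]>.105)&(P[:,2]<.14)]
if len(q):
    print(len(q),(q[:,:2].min(0)+q[:,:2].max(0))/2,q[:,:2].mean(0),np.median(q[:,2]),q[:,2].max())
    A=np.c_[q[:,:2]-q[:,:2].mean(0),np.ones(len(q))];print('tilt',np.linalg.lstsq(A,q[:,2],rcond=None)[0])
cv2.imwrite('pics/m5.png',np.hstack([cv2.resize(t['pixels'][285:345,190:270],(400,300)),cv2.resize(load('s5')['pixels'],(400,300))])[:,:,::-1])
E
```

```text
clock: 18.4
tcp_pos: [0.4934, 0.2656, 0.2512]
ee_rot: [3.141, 0.001, 1.133]
force: [0.3, -1.1, 0.7]
opening: 0.0941
grasp_force: 0.0
997 [0.48108768 0.04012427] [0.48019987 0.03900733] 0.11961296808851496 0.12550262961586078
tilt [0.00953341 0.02049354 0.11932586]
```

View pics/m5.png

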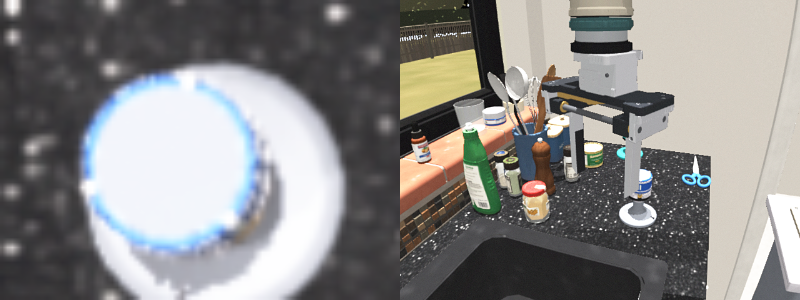

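The lens height is up 77.6 mm from its start on the worktop, against 77.4 mm expected when fully seated. It's centred on the head axis and level within measurement noise, and the marks are over the grooves. The jars and tin haven't moved. Handing in.

```bash
python3 -c "
from plant import job_done
print(job_done())"
```

```text
the job is handed in; nothing more can be done
None
```

The loupe is on the stand with its feet in the grooves: it was pressed home with about 7 N, released, and the job handed in at about 18 s; the hand-in gave no verdict, but my last check showed it fully down and level, with the jars and tin where they were.

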